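Turn over the paired eye trays

ROBOT

A 7-joint arm with a two-finger parallel gripper is mounted at the origin on the work surface. World frame = base frame: x ahead of the robot, y to its left, z up, the work surface at z = 0. Lengths are in m, angles in rad, forces in N, time in s.
With the tool pointing down it reaches from about 0.425 to 0.875 m from the base axis. Payload 8.4 kg.
Tool frame: the origin (TCP) lies at the very end of the fingers, on their centre line; the grasp point (between the pads) lies 19 mm behind it; z points along the fingers, y is the line along which they close (so a half turn about z gives the same grasp; the last joint's range is limited). The gripper opens to 85 mm and grips with 20 to 120 N. Pads are 22 mm wide; open, the fingers measure 114 mm over their backs; the gripper's body (76 mm by 85 mm) begins 54 mm behind the grasp point. The pads swing forward as they close: fully open they stand 13 mm farther back than shut.
Start: joints at [-1.392, 0.333, 0.04, 1.465, -0.013, 1.343, -0.059], TCP at [0.178, 0.625, 0.231] pointing down, gripper open.
Joint ranges: [-2.58, 2.58], [-0.38, 2.09], [-1.3, 1.39], [0.25, 2.4], [-1.5, 4.64], [0.08, 2.09], [-2.65, 2.65]. Speed limits (rad/s): [2.22, 2.22, 2.79, 2.79, 3.14, 3.14, 3.14].

INTERFACE

Orientations are given as a unit quaternion [w, x, y, z].
In Python, from workcell import arm, imaging, sign_off, spotter gives the robot as it stands.
- The arm moves only by the tool drive_tool, never from a script. Its argument "rows" is a list of rows, each an object of numbers: "claw": the finger opening in cm, from 0 to 8.54; "x", "y", "z": the shift along the tool's x, y, z in cm; "rx", "ry", "rz": the turn, a rotation vector about the tool's x, y, z in degrees. In form: [{"claw": .., "x": .., "y": .., "z": .., "rx": .., "ry": .., "rz": ..}, ...]. A call has exactly 8 rows; each row is the pose to reach, as a shift and turn from the pose commanded when the call began, along the tool's axes at that moment; what a row does not reach only later rows make up. A row lasts 1/10 s, in which the tool goes at most 50 mm and 8.59 degrees, less where a joint would pass 70% of its speed; a pose out of reach is approached as far as the arm can. A call with a gripper value outside its range is refused whole. The fingers move at their own pace and stop on an object; "newtons" is the grip in N (left out, the last holds). Time passes only in rows, so rows that repeat a pose let the fingers close, or fill a call up. It gives the time, the measured TCP pose, the force, the opening and the grip force at its end, in the units of the state.
- arm.observe(): the state, without advancing time (a new reading comes with each control period).
- imaging.grab_frame(name): name is "scene" or "top"; returns the picture (420x560x3 uint8, blue, green, red); there is no depth.
- imaging.camera_model(name): a dict with "K" (3x3 intrinsics, pixels), "rvec" (rotation vector, rad) and "tvec" (3), from world to camera coordinates, as OpenCV has them. Camera axes: x right, y down, z forward; pixel columns grow to the right and rows downward; lengths in m; the calibration is good to about 2 mm. A picture is of the moment at which its call begins. camera_model takes no time and is no camera call.
- sign_off(): hands the job in; it is judged then, once.
Trained networks look in the newest picture that a camera, given by its name, has taken for a name from the list of things; names that differ only in an ending like _2 or _b are one class to them, and where a whole thing is asked for, a point or a joint stands for the part that bears it (a point fixed in the world has none). Each returns a list of dicts, best first, with "score" (0 to 1); they miss things now and then, are a little off and sometimes report something else, mostly with a low value. They report only what shows in the picture. A call takes as long as a camera call. They do not tell look-alikes from the thing itself.
- spotter.search_frame(camera, query): "position" ([x, y, z] in m, in the coordinates of the camera as it stood for that picture, good to about 4 mm: the middle of the surface that is visible of it).
- spotter.cut_out(camera, query): "pixels" (420x560 bool, what is visible of it).
- spotter.spot_point(camera, query): "position" ([x, y, z] in m, in the coordinates of the camera as it stood for that picture, good to about 4 mm: a listed point, or the origin of a listed thing).
The state is a dict: "time_s": time; "qpos": joint angles; "joint_vel": joint speeds; "joint_torque": joint torques, N m; "tool_pos": TCP position; "eef_rot": TCP orientation; "wrist_force": force on the tool from outside, world axes, zero at the start; "ft_torque": the same for the moment, N m; "grip_width": opening from 0.0 (shut) to 1.0 (fully open); "finger_force": force on a finger pad.
Only numpy, scipy, OpenCV 4.12 (cv2) and the standard library are available. Lean on these libraries where they do the work, as an engineer would, in place of code of your own. Each camera call takes 0.05 s, during which the arm holds its last target. There are 200 camera calls.

TASK

On one of the two sloping stands, a blue tray holds four artificial eyes and a matching empty orange tray is laid face-down on top of it. Grip the two trays together by their lugs, lift them off, turn them over so that all four eyes drop into the orange tray, and set the closed pair back on the same stand with the orange tray underneath and the blue one on top. Leave the yellow and grey pair on the other stand where it is.

Things in the scene. Friction and masses are not known exactly. Their poses are not given: they have to be found in the camera images.
- tray_blue: Blue tray with the eyes: 82 x 82 mm, 22 thick (4 mm clear floor; four 30 mm pockets, 18 deep, 40 mm apart), 80 g or so. At one edge a lug 36 mm wide, 12 thick, flush with the open face, 41 to 95 mm from the centre. Origin: centre of the underside; z out through the open face, x to the lug. At the start face-up on the slope, lug at the upper end: x up the slope, z out of it.
- tray_orange: Orange tray, same shape, mass and axes as the blue, empty, face-down on it at the start (x up the slope, z into it). The pair is 44 mm thick, about 0.23 kg with the eyes. Tongues on the rims (up to 46 mm from the centre lines) stop sliding, but nothing latches the trays: pinch both lugs together, 50 N or more.
- lug_grip (a point): On the blue tray, in the middle of the grip formed by the two lugs (24 mm thick across the slope, 36 wide, 54 long), 70 mm from the trays' centres, level with where the trays meet. Axes as the blue tray. Pinch here, one finger over and one under the lugs, fingers pointing down along the slope; the space there is free all round. The trays' walls begin 29 mm down-slope of this point.
- stand_seat (a point): On the fixed grey stand, 64 mm above the table: where the centre of the lower tray's underside lies when home. Axes: z up, y along the width, -x level to its high side; yaw varies. Slope 55 degrees from level: up-slope (-0.574, 0, 0.819), out (0.819, 0, 0.574). Plate ends 24 mm up-slope; the trays' ends rest on a ledge 41 mm down-slope, 64 deep, its cheeks (22 high, 34 deep) leaving 8 mm play a side.
- pair_yellow: Another closed pair of the same size on an identical grey stand: yellow tray on top, grey below, no eyes, 200 g. To be left alone. Origin: centre of the lower underside; x up the slope, z out of the slope.
- eye_1: Artificial eye, a white ball 24 mm across with a coloured iris, 18 g, loose in a pocket of the blue tray, seen through the clear tray floors. Origin: its centre, which lies 16 mm from the outside of the floor of the tray that holds it; its axes mean nothing (it rolls).
- eye_2: Artificial eye, a white ball 24 mm across with a coloured iris, 18 g, loose in a pocket of the blue tray, seen through the clear tray floors. Origin: its centre, which lies 16 mm from the outside of the floor of the tray that holds it; its axes mean nothing (it rolls).
- eye_3: Artificial eye, a white ball 24 mm across with a coloured iris, 18 g, loose in a pocket of the blue tray, seen through the clear tray floors. Origin: its centre, which lies 16 mm from the outside of the floor of the tray that holds it; its axes mean nothing (it rolls).
- eye_4: Artificial eye, a white ball 24 mm across with a coloured iris, 18 g, loose in a pocket of the blue tray, seen through the clear tray floors. Origin: its centre, which lies 16 mm from the outside of the floor of the tray that holds it; its axes mean nothing (it rolls).
Mind the look-alikes: they are no part of the job. Of the things shaped like the tray_blue, the blue one is meant.

How it is judged:
By the outcome, as a careful person would: the job done as asked, in the order asked, and still so for the second after the job is handed in, with the robot touching nothing.
It also fails if it takes over 45 s, if anything falls off the work surface, if the arm or the gripper's body presses on something with over 40 N, if the wrist force passes 120 N, or if a joint passes its speed limit or range.

## Working session

There is one attempt and no reset: what is moved stays moved. The work goes in short steps, Python scripts to look and compute and a tool call to move; the robot and the scene stay as the last step left them, time stands still between calls to the robot, and variables do not carry over. Pictures are saved under pics/ and viewed, at most 10 in all, crops included, and the job is handed in when it is done.

Besides the shell and the picture viewer there is one more tool, called after "Emit:" as name([rows], argument=value, ...), one row to a line, values as JSON. drive_tool: Moves the arm, as the interface text tells. Its arguments: {"type":"object","properties":{"rows":{"type":"array","items":{"type":"object","properties":{"claw":{"type":"number"},"x":{"type":"number"},"y":{"type":"number"},"z":{"type":"number"},"rx":{"type":"number"},"ry":{"type":"number"},"rz":{"type":"number"}}}},"newtons":{"type":"number"}},"required":["rows"]}

```bash
mkdir -p pics; ls
cat > h.py <<'E'
import numpy as np,cv2
from scipy.spatial.transform import Rotation as R
from workcell import arm, imaging, sign_off, spotter
def w(cam,p):
    m=imaging.camera_model(cam); Rm=cv2.Rodrigues(np.array(m["rvec"],float))[0]
    return Rm.T@(np.array(p)-np.array(m["tvec"]).ravel())
def px(cam,P):
    m=imaging.camera_model(cam)
    return cv2.projectPoints(np.array([P],float),np.array(m["rvec"],float),np.array(m["tvec"],float),np.array(m["K"],float),None)[0].ravel()
E
python3 - <<'E'
from h import *
np.set_printoptions(precision=4,suppress=True)
ims=[]
for c in("scene","top"):
    im=imaging.grab_frame(c); cv2.imwrite(f"pics/{c}0.png",im)
    for q in("tray_blue","tray_orange","lug_grip","stand_seat","pair_yellow","eye_1"):
        for d in spotter.spot_point(c,q):
            P=w(c,d["position"]); print(c,q,round(d["score"],2),P,px(c,P).round())
s=arm.observe(); print(s)
E
```

```text
pics
scene tray_blue 0.89 [0.283  0.3826 0.0005] [382. 151.]
scene tray_blue 0.62 [ 0.3887  0.1892 -0.0001] [315. 189.]
scene tray_blue 0.57 [0.6268 0.2456 0.0639] [359. 261.]
scene tray_orange 0.84 [0.6484 0.2808 0.0918] [380. 263.]
scene lug_grip 0.98 [0.6184 0.2306 0.1298] [355. 243.]
scene lug_grip 0.84 [0.2947 0.4529 0.022 ] [411. 147.]
scene lug_grip 0.77 [0.3824 0.1263 0.0223] [289. 184.]
scene stand_seat 0.89 [0.6275 0.2535 0.0616] [362. 262.]
scene pair_yellow 0.67 [ 0.6479 -0.1084  0.0576] [190. 287.]
scene eye_1 0.55 [0.6307 0.2536 0.0615] [363. 263.]
top tray_blue 0.78 [ 0.3961  0.1904 -0.0033] [238. 268.]
top tray_blue 0.65 [0.2838 0.3876 0.0017] [146. 321.]
top tray_orange 0.88 [0.6503 0.2827 0.0908] [189. 144.]
top lug_grip 0.88 [0.6222 0.2288 0.1358] [211. 152.]
top lug_grip 0.6 [0.3789 0.1181 0.0223] [270. 276.]
top lug_grip 0.6 [0.2909 0.4563 0.0226] [110. 319.]
top stand_seat 0.86 [0.6311 0.2504 0.0659] [206. 156.]
top pair_yellow 0.65 [ 0.6482 -0.1134  0.0623] [379. 147.]
{'time_s': 0.7, 'qpos': array([-1.3922,  0.3332,  0.0399,  1.4654, -0.0134,  1.3433, -0.0585]), 'joint_vel': array([ 0.0003,  0.0005,  0.0007,  0.    ,  0.0007,  0.0025, -0.0012]), 'joint_torque': array([  0.0001, -65.8147,   1.363 , -40.5774,   0.0167,   0.0027,
         0.    ]), 'tool_pos': array([0.1783, 0.6251, 0.2313]), 'eef_rot': array([0.    , 0.1385, 0.9904, 0.    ]), 'wrist_force': array([ 0.6627, -0.4071,  0.2131]), 'ft_torque': array([ 0.0473, -0.0512,  0.0262]), 'finger_force': 0.0, 'grip_width': 0.9974880117174187}
```

View pics/scene0.png

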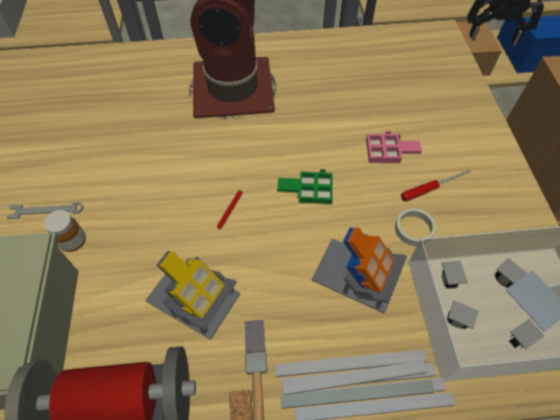

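View pics/top0.png

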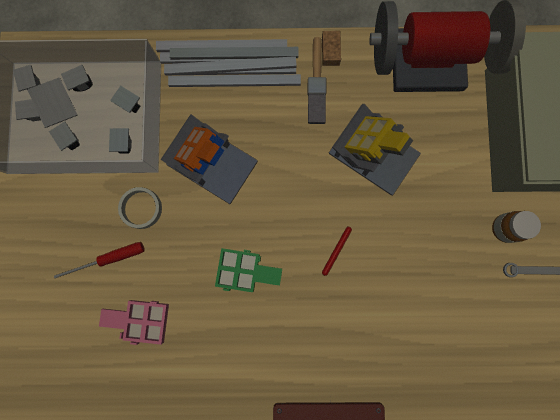

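The start pictures show an orange tray over a blue one on a stand at scene (370,262) / top (200,150). The other candidates are the yellow pair at (195,288), the green tray at (317,186) and the pink tray at (384,148). Only the orange-over-blue pair on a stand fits the description. I'll confirm it in an enlarged crop with the pose model overlaid.

```bash
cat >> h.py <<'E'
def frame(seat,yaw):
    s=np.array([np.cos(yaw),np.sin(yaw),0]); z=np.array([0,0,1.])
    up=-.5736*s+.8192*z; out=.8192*s+.5736*z; side=np.cross(out,up)
    return up,side,out
def wire(im,cam,seat,yaw,k,o,col=(255,255,255)):
    up,si,out=frame(seat,yaw)
    f=lambda a,b,c:tuple(int(v) for v in ((px(cam,seat+a*up+b*si+c*out)-o+.5)*k))
    for c in(0,.022,.044):
        P=[f(a*.041,b*.041,c) for a,b in((1,1),(1,-1),(-1,-1),(-1,1))]
        cv2.polylines(im,[np.array(P)],True,col,1)
    for c in(.01,.034):
        P=[f(a,b*.018,c) for a,b in((.041,1),(.095,1),(.095,-1),(.041,-1))]
        cv2.polylines(im,[np.array(P)],True,(255,0,255),1)
E
python3 - <<'E'
from h import *
from scipy.optimize import least_squares
# gather network measures, several pictures
obs=[]
D={}
for r in range(4):
  for c in("scene","top"):
    im=imaging.grab_frame(c)
    for q in("tray_orange","lug_grip","stand_seat"):
        for d in spotter.spot_point(c,q):
            P=w(c,d["position"])
            if abs(P[0]-.635)<.05 and abs(P[1]-.255)<.05: D.setdefault(q,[]).append(P); break
M={q:np.median(v,0) for q,v in D.items()}; print({q:(len(v),M[q].round(4),np.std(v,0).round(4)) for q,v in D.items()})
def f(p):
    S=np.array(p[:3]);u,si,o=frame(S,p[3])
    return np.r_[S-M["stand_seat"],S+.044*o-M["tray_orange"],S+.07*u+.022*o-M["lug_grip"],(S[2]-.064)*5]
r=least_squares(f,[.63,.25,.064,1.0]); S=r.x[:3];yaw=r.x[3];print(r.x,np.degrees(yaw),r.fun.round(4))
np.save("pose.npy",r.x)
out=[]
for c,o in(("scene",(300,210)),("top",(150,100))):
    im=imaging.grab_frame(c); o=np.array(o); k=7 if 0 else 4
    cr=cv2.resize(im[o[1]:o[1]+110,o[0]:o[0]+100+10],None,fx=k,fy=k,interpolation=cv2.INTER_CUBIC)
    cr=cv2.convertScaleAbs(cr,alpha=1.4 if c=="top" else 1)[:,:400]
    wire(cr,c,S,yaw,k,o); out.append(cr)
cv2.imwrite("pics/crop1.png",np.hstack(out))
E
```

```text
{'tray_orange': (8, array([0.6491, 0.2803, 0.0905]), array([0.0024, 0.0011, 0.0015])), 'lug_grip': (8, array([0.6208, 0.2303, 0.1331]), array([0.0031, 0.0011, 0.0032])), 'stand_seat': (8, array([0.6295, 0.2512, 0.0641]), array([0.0014, 0.0015, 0.0011]))}
[0.63080065 0.24990704 0.06401933 1.04805209] 60.04896165048499 [ 0.0013 -0.0013 -0.0001 -0.0003  0.0009 -0.0013 -0.001   0.0005  0.0009
  0.0001]
```

View pics/crop1.png

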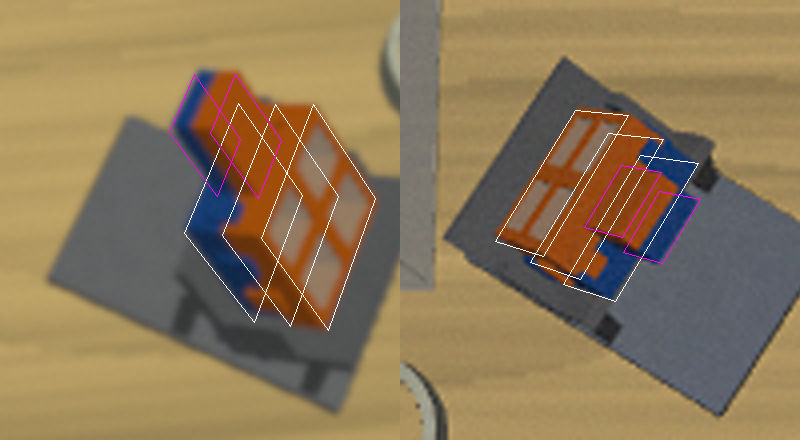

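The crop confirms the target: orange over blue, with the model wireframe matching in both views (lug at scene px ~(350,240), top px ~(312,155)). Next I'll compute the approach.

```bash
cat >> h.py <<'E'
p_=np.load("pose.npy") ; S=p_[:3]; UP,SI,OUT=frame(S,p_[3])
def q2R(q): return R.from_quat(np.r_[q[1:],q[0]])
def RT(flip=0,dfl=0):
    z=-UP; y=OUT
    return R.from_matrix(np.c_[np.cross(y,z),y,z])*R.from_euler('z',flip,degrees=True)
def TP(along=.07,out=.022,lift=0,side=0): return S+(along-.019)*UP+out*OUT+side*SI+np.array([0,0,lift])
def go(P,Rt,tag=""):
    s=arm.observe(); R0=q2R(s["eef_rot"])
    d=R0.inv().apply(P-s["tool_pos"])*100; rv=np.degrees((R0.inv()*Rt).as_rotvec())
    print(tag,"t",s["time_s"],"xyz",d.round(2),"rot",rv.round(1),"pos",s["tool_pos"].round(4),"q",s["qpos"].round(3),"F",s["wrist_force"].round(1),"grip",round(s["grip_width"],3),round(float(s["finger_force"]),1))
E
python3 -c "
from h import *
go(TP(.07+.15),RT(0),'+out'); go(TP(.07+.15),RT(180),'-out'); print(TP(.22))"
```

```text
+out t 2.4 xyz [-51.45 -33.1   -1.  ] rot [-34.8  -4.3  13.6] pos [0.1782 0.6251 0.2313] q [-1.392  0.333  0.04   1.465 -0.013  1.343 -0.058] F [-0.6 -0.4  0.2] grip 0.999 0.0
-out t 2.4 xyz [-51.45 -33.1   -1.  ] rot [   6.2  -50.1 -158.8] pos [0.1782 0.6251 0.2313] q [-1.392  0.333  0.04   1.465 -0.013  1.343 -0.058] F [-0.6 -0.4  0.2] grip 0.999 0.0
[0.58223706 0.16562618 0.24129773]
```

Emit:
drive_tool([
  {"claw": 8.5, "x": -3.5, "y": -2.2, "z": -0.5},
  {"claw": 8.5, "x": -7, "y": -4.4, "z": -1, "rx": -4},
  {"claw": 8.5, "x": -11, "y": -7, "z": -2, "rx": -8, "ry": -1, "rz": 3},
  {"claw": 8.5, "x": -15, "y": -9.5, "z": -2, "rx": -12, "ry": -1.5, "rz": 5},
  {"claw": 8.5, "x": -19, "y": -12, "z": -2, "rx": -16, "ry": -2, "rz": 6},
  {"claw": 8.5, "x": -23, "y": -14.5, "z": -2, "rx": -20, "ry": -2.5, "rz": 8},
  {"claw": 8.5, "x": -27, "y": -17, "z": -2, "rx": -24, "ry": -3, "rz": 9},
  {"claw": 8.5, "x": -31, "y": -19.5, "z": -2, "rx": -28, "ry": -3.5, "rz": 11},
])

```text
validation failed for argument at $.ro...
```

```bash
python3 -c "
from h import *
go(TP(.07+.12),RT(0),'+out')"
```

```text
+out t 2.4 xyz [-51.87 -31.43   1.46] rot [-34.8  -4.3  13.6] pos [0.1782 0.6251 0.2313] q [-1.392  0.333  0.04   1.465 -0.013  1.343 -0.058] F [-0.6 -0.4  0.2] grip 0.999 0.0
```

Emit:
drive_tool([
  {"claw": 8.5, "x": -3.5, "y": -2.2, "z": -0.5, "rx": 0, "ry": 0, "rz": 0},
  {"claw": 8.5, "x": -7, "y": -4.4, "z": -1, "rx": -4, "ry": 0, "rz": 1},
  {"claw": 8.5, "x": -11, "y": -7, "z": -2, "rx": -8, "ry": -1, "rz": 3},
  {"claw": 8.5, "x": -15, "y": -9.5, "z": -2, "rx": -12, "ry": -1.5, "rz": 5},
  {"claw": 8.5, "x": -19, "y": -12, "z": -2, "rx": -16, "ry": -2, "rz": 6},
  {"claw": 8.5, "x": -23, "y": -14.5, "z": -2, "rx": -20, "ry": -2.5, "rz": 8},
  {"claw": 8.5, "x": -27, "y": -17, "z": -2, "rx": -24, "ry": -3, "rz": 9},
  {"claw": 8.5, "x": -31, "y": -19.5, "z": -2, "rx": -28, "ry": -3.5, "rz": 11},
])

```text
time_s: 3.2
tool_pos: [0.4242, 0.3507, 0.2521]
eef_rot: [0.064, 0.228, 0.942, 0.237]
wrist_force: [1.2, -0.1, 0.9]
grip_width: 0.996
finger_force: 0.0
```

```bash
python3 -c "
from h import *
go(TP(.07+.12),RT(0),'+out')"
```

```text
+out t 3.2 xyz [-22.58  -8.36  -0.17] rot [-6.6 -0.7  2.5] pos [0.4242 0.3507 0.2521] q [-1.058 -0.22   0.364  2.079 -0.141  0.81   0.485] F [ 1.2 -0.1  0.9] grip 0.996 0.0
```

Emit:
drive_tool([
  {"claw": 8.5, "x": -4, "y": -1.4, "z": -1, "rx": -1, "ry": 0, "rz": 0.5},
  {"claw": 8.5, "x": -8, "y": -3, "z": -1.5, "rx": -2, "ry": 0, "rz": 1},
  {"claw": 8.5, "x": -12, "y": -4.4, "z": -1.5, "rx": -4, "ry": -0.5, "rz": 1.5},
  {"claw": 8.5, "x": -15.5, "y": -5.8, "z": -1.5, "rx": -5, "ry": -0.5, "rz": 2},
  {"claw": 8.5, "x": -19, "y": -7, "z": -1, "rx": -6.6, "ry": -0.7, "rz": 2.5},
  {"claw": 8.5, "x": -21.5, "y": -8, "z": -0.5, "rx": -6.6, "ry": -0.7, "rz": 2.5},
  {"claw": 8.5, "x": -22.6, "y": -8.4, "z": -0.2, "rx": -6.6, "ry": -0.7, "rz": 2.5},
  {"claw": 8.5, "x": -22.6, "y": -8.4, "z": -0.2, "rx": -6.6, "ry": -0.7, "rz": 2.5},
])

```text
time_s: 4.0
tool_pos: [0.5905, 0.1803, 0.2154]
eef_rot: [0.077, 0.247, 0.922, 0.288]
wrist_force: [0.2, -0.6, 0.2]
grip_width: 0.989
finger_force: 0.0
```

```bash
python3 -c "
from h import *
go(TP(.07),RT(0),'+out')
im=imaging.grab_frame('scene'); cr=im[190:320,290:430]; cv2.imwrite('pics/pre.png',cv2.resize(cr,None,fx=4,fy=4,interpolation=cv2.INTER_CUBIC))"
```

```text
+out t 4.0 xyz [-0.    0.18 11.91] rot [-0.3  0.   0. ] pos [0.5905 0.1803 0.2154] q [-0.999  0.06   0.951  1.989 -0.726  0.893  1.394] F [ 0.2 -0.6  0.2] grip 0.989 0.0
```

View pics/pre.png

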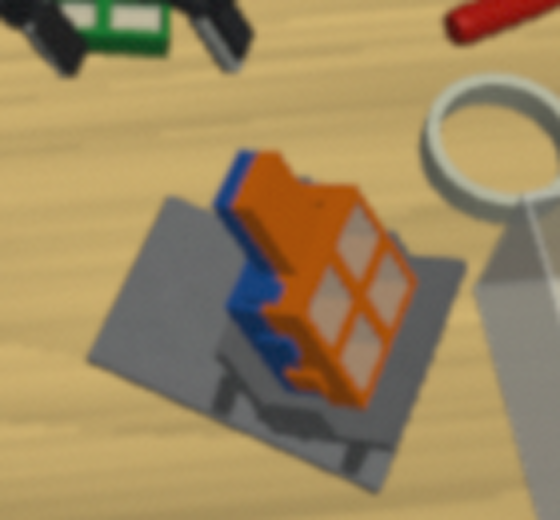

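Emit:
drive_tool([
  {"claw": 8.5, "x": 0, "y": 0.1, "z": 2, "rx": 0, "ry": 0, "rz": 0},
  {"claw": 8.5, "x": 0, "y": 0.2, "z": 4.5, "rx": 0, "ry": 0, "rz": 0},
  {"claw": 8.5, "x": 0, "y": 0.25, "z": 7, "rx": -0.3, "ry": 0, "rz": 0},
  {"claw": 8.5, "x": 0, "y": 0.25, "z": 9, "rx": -0.3, "ry": 0, "rz": 0},
  {"claw": 7, "x": 0, "y": 0.25, "z": 10.5, "rx": -0.3, "ry": 0, "rz": 0},
  {"claw": 6, "x": 0, "y": 0.25, "z": 11.5, "rx": -0.3, "ry": 0, "rz": 0},
  {"claw": 5, "x": 0, "y": 0.25, "z": 11.8, "rx": -0.3, "ry": 0, "rz": 0},
  {"claw": 4, "x": 0, "y": 0.25, "z": 11.8, "rx": -0.3, "ry": 0, "rz": 0},
], newtons=20)

```text
time_s: 4.85
tool_pos: [0.6239, 0.2425, 0.1211]
eef_rot: [0.077, 0.245, 0.921, 0.291]
wrist_force: [-0.4, -0.5, 0.8]
grip_width: 0.469
finger_force: 0.0
```

```bash
python3 -c "
from h import *
go(TP(.07),RT(0),'+out')
o=np.array((300,190));im=imaging.grab_frame('scene'); cr=im[190:320,300:420]; a=cv2.resize(cr,None,fx=4,fy=4,interpolation=cv2.INTER_CUBIC)
t=imaging.grab_frame('top')[90:220,150:220+10];b=cv2.resize(t,None,fx=4,fy=4,interpolation=cv2.INTER_CUBIC);b=cv2.convertScaleAbs(b,alpha=1.5)
cv2.imwrite('pics/at.png',np.hstack([a,b])[:, :800])"
```

```text
+out t 4.85 xyz [-0.22 -0.26  0.14] rot [ 0.1 -0.1  0.1] pos [0.6239 0.2425 0.1211] q [-0.922  0.329  0.838  1.996 -1.088  0.819  1.637] F [-0.4 -0.5  0.8] grip 0.469 0.0
```

View pics/at.png

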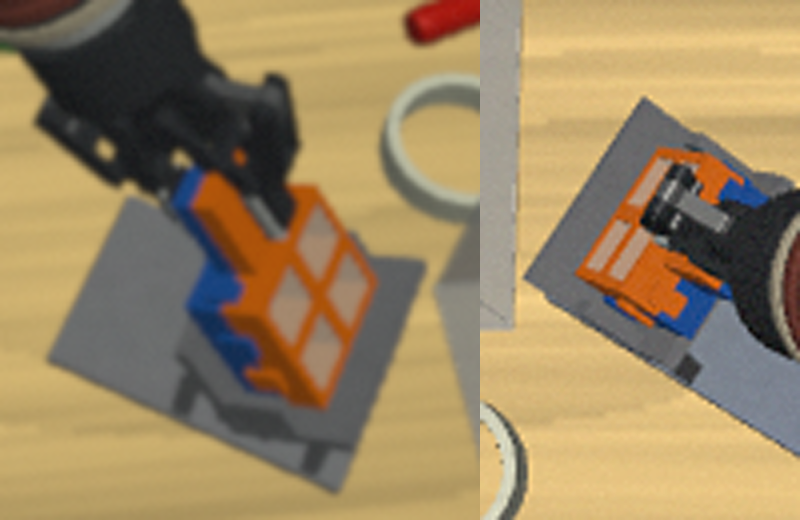

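Emit:
drive_tool([
  {"claw": 4, "x": -0.2, "y": -0.2, "z": 0.1, "rx": 0, "ry": 0, "rz": 0},
  {"claw": 4, "x": -0.2, "y": -0.2, "z": 0.1, "rx": 0, "ry": 0, "rz": 0},
  {"claw": 3.2, "x": -0.2, "y": -0.2, "z": 0.1, "rx": 0, "ry": 0, "rz": 0},
  {"claw": 2.8, "x": -0.2, "y": -0.2, "z": 0.1, "rx": 0, "ry": 0, "rz": 0},
  {"claw": 2.5, "x": -0.2, "y": -0.2, "z": 0.1, "rx": 0, "ry": 0, "rz": 0},
  {"claw": 2.3, "x": -0.2, "y": -0.2, "z": 0.1, "rx": 0, "ry": 0, "rz": 0},
  {"claw": 2.2, "x": -0.2, "y": -0.2, "z": 0.1, "rx": 0, "ry": 0, "rz": 0},
  {"claw": 2, "x": -0.2, "y": -0.2, "z": 0.1, "rx": 0, "ry": 0, "rz": 0},
], newtons=20)

```text
time_s: 5.75
tool_pos: [0.6256, 0.2405, 0.1193]
eef_rot: [0.078, 0.245, 0.921, 0.292]
wrist_force: [-0.2, 1.1, 4.8]
grip_width: 0.28
finger_force: 19.8
```

```bash
python3 -c "
from h import *
go(TP(.07),RT(0),'+out')"
```

```text
+out t 5.75 xyz [ 0.02 -0.09  0.04] rot [ 0.1 -0.1  0.1] pos [0.6256 0.2405 0.1193] q [-0.915  0.335  0.836  1.994 -1.096  0.821  1.647] F [-0.2  1.1  4.8] grip 0.28 19.8
```

Emit:
drive_tool([
  {"claw": 1.5, "x": 0, "y": 0, "z": 0, "rx": 0, "ry": 0, "rz": 0},
  {"claw": 1.5, "x": 0, "y": 0, "z": 0, "rx": 0, "ry": 0, "rz": 0},
  {"claw": 1.5, "x": 0, "y": 0, "z": 0, "rx": 0, "ry": 0, "rz": 0},
  {"claw": 1.5, "x": 0, "y": 0.1, "z": -0.5, "rx": 0, "ry": 0, "rz": 0},
  {"claw": 1.5, "x": 0, "y": 0.3, "z": -1.5, "rx": 0, "ry": 0, "rz": 0},
  {"claw": 1.5, "x": 0, "y": 0.5, "z": -3, "rx": 0, "ry": 0, "rz": 0},
  {"claw": 1.5, "x": 0, "y": 0.8, "z": -4.5, "rx": 0, "ry": 0, "rz": 0},
  {"claw": 1.5, "x": 0, "y": 1.2, "z": -6, "rx": 0, "ry": 0, "rz": 0},
], newtons=90)

```text
time_s: 6.55
tool_pos: [0.6122, 0.2172, 0.1745]
eef_rot: [0.077, 0.246, 0.922, 0.29]
wrist_force: [0.6, 0.3, -3.1]
grip_width: 0.272
finger_force: 87.3
```

```bash
python3 -c "
from h import *
go(TP(.07+.12,.022+.06),RT(0),'hi')"
```

```text
hi t 6.55 xyz [ 0.02  4.93 -5.9 ] rot [-0.  -0.1  0.1] pos [0.6122 0.2172 0.1745] q [-0.978  0.208  0.917  1.983 -0.917  0.864  1.511] F [ 0.6  0.3 -3.1] grip 0.272 87.3
```

Emit:
drive_tool([
  {"claw": 1.5, "x": 0, "y": 0.5, "z": -1.5, "rx": 0, "ry": 0, "rz": 0},
  {"claw": 1.5, "x": 0, "y": 1.3, "z": -3, "rx": 0, "ry": 0, "rz": 0},
  {"claw": 1.5, "x": 0, "y": 2, "z": -4.5, "rx": 0, "ry": 0, "rz": 0},
  {"claw": 1.5, "x": 0, "y": 3, "z": -5.5, "rx": 0, "ry": 0, "rz": 0},
  {"claw": 1.5, "x": 0, "y": 4, "z": -6, "rx": 0, "ry": 0, "rz": 0},
  {"claw": 1.5, "x": 0, "y": 5, "z": -6, "rx": 0, "ry": 0, "rz": 4},
  {"claw": 1.5, "x": 0, "y": 5, "z": -6, "rx": 0, "ry": 0, "rz": 8},
  {"claw": 1.5, "x": 0, "y": 5, "z": -6, "rx": 0, "ry": 0, "rz": 8},
], newtons=90)

```text
time_s: 7.35
tool_pos: [0.6159, 0.2243, 0.2521]
eef_rot: [0.057, 0.309, 0.902, 0.295]
wrist_force: [-0.4, 0.2, -3.0]
grip_width: 0.273
finger_force: 87.3
```

```bash
python3 -c "
from h import *
go(TP(.07+.12,.022+.06),RT(0),'hi')"
```

```text
hi t 7.35 xyz [-0.03 -0.16  0.  ] rot [-0.  -0.1 -7.9] pos [0.6159 0.2243 0.2521] q [-1.069  0.103  0.968  1.887 -0.727  0.932  1.159] F [-0.4  0.2 -3. ] grip 0.273 87.3
```

Emit:
drive_tool([
  {"claw": 1.5, "x": 0, "y": 0, "z": 0, "rx": 0, "ry": 0, "rz": 6},
  {"claw": 1.5, "x": 0, "y": 0, "z": 0, "rx": 0, "ry": 0, "rz": 13},
  {"claw": 1.5, "x": 0, "y": 0, "z": 0, "rx": 0, "ry": 0, "rz": 20},
  {"claw": 1.5, "x": 0, "y": 0, "z": 0, "rx": 0, "ry": 0, "rz": 28},
  {"claw": 1.5, "x": 0, "y": 0, "z": 0, "rx": 0, "ry": 0, "rz": 36},
  {"claw": 1.5, "x": 0, "y": 0, "z": 0, "rx": 0, "ry": 0, "rz": 44},
  {"claw": 1.5, "x": 0, "y": 0, "z": 0, "rx": 0, "ry": 0, "rz": 52},
  {"claw": 1.5, "x": 0, "y": 0, "z": 0, "rx": 0, "ry": 0, "rz": 60},
], newtons=90)

```text
time_s: 8.15
tool_pos: [0.6159, 0.2238, 0.2519]
eef_rot: [-0.099, 0.72, 0.625, 0.284]
wrist_force: [-0.3, -0.6, -2.1]
grip_width: 0.27
finger_force: 87.4
```

```bash
python3 -c "
from h import *
go(TP(.07+.12,.022+.06),RT(179.9),'hi')"
```

```text
hi t 8.15 xyz [-0.11 -0.06  0.01] rot [-1.000e-01  0.000e+00  1.118e+02] pos [0.6159 0.2238 0.2519] q [-1.156  0.116  1.069  1.89  -0.749  0.944  0.128] F [-0.3 -0.6 -2.1] grip 0.27 87.4
```

Emit:
drive_tool([
  {"claw": 1.5, "x": 0, "y": 0, "z": 0, "rx": 0, "ry": 0, "rz": 8},
  {"claw": 1.5, "x": 0, "y": 0, "z": 0, "rx": 0, "ry": 0, "rz": 16},
  {"claw": 1.5, "x": 0, "y": 0, "z": 0, "rx": 0, "ry": 0, "rz": 24},
  {"claw": 1.5, "x": 0, "y": 0, "z": 0, "rx": 0, "ry": 0, "rz": 32},
  {"claw": 1.5, "x": 0, "y": 0, "z": 0, "rx": 0, "ry": 0, "rz": 40},
  {"claw": 1.5, "x": 0, "y": 0, "z": 0, "rx": 0, "ry": 0, "rz": 48},
  {"claw": 1.5, "x": 0, "y": 0, "z": 0, "rx": 0, "ry": 0, "rz": 56},
  {"claw": 1.5, "x": 0, "y": 0, "z": 0, "rx": 0, "ry": 0, "rz": 64},
], newtons=90)

```text
time_s: 8.95
tool_pos: [0.6159, 0.2239, 0.252]
eef_rot: [-0.234, 0.942, 0.149, 0.188]
wrist_force: [0.5, -0.1, -2.3]
grip_width: 0.269
finger_force: 87.7
```

```bash
python3 -c "
from h import *
go(TP(.07+.12,.022+.06),RT(179.9),'hi')"
```

```text
hi t 8.95 xyz [-0.1   0.07  0.02] rot [-0.   0.1 47.8] pos [0.6159 0.2239 0.252 ] q [-1.271  0.15   1.214  1.892 -0.796  0.97  -0.952] F [ 0.5 -0.1 -2.3] grip 0.269 87.7
```

Emit:
drive_tool([
  {"claw": 1.5, "x": 0, "y": 0, "z": 0, "rx": 0, "ry": 0, "rz": 8},
  {"claw": 1.5, "x": 0, "y": 0, "z": 0, "rx": 0, "ry": 0, "rz": 16},
  {"claw": 1.5, "x": 0, "y": 0, "z": 0, "rx": 0, "ry": 0, "rz": 24},
  {"claw": 1.5, "x": 0, "y": 0, "z": 0, "rx": 0, "ry": 0, "rz": 32},
  {"claw": 1.5, "x": 0, "y": 0, "z": 0, "rx": 0, "ry": 0, "rz": 39},
  {"claw": 1.5, "x": 0, "y": 0, "z": 0, "rx": 0, "ry": 0, "rz": 44},
  {"claw": 1.5, "x": 0, "y": 0, "z": 0, "rx": 0, "ry": 0, "rz": 47.8},
  {"claw": 1.5, "x": 0, "y": 0, "z": 0, "rx": 0, "ry": 0, "rz": 47.8},
], newtons=90)

```text
time_s: 9.75
tool_pos: [0.6159, 0.224, 0.252]
eef_rot: [-0.291, 0.922, -0.244, 0.078]
wrist_force: [-0.1, -0.4, -2.6]
grip_width: 0.271
finger_force: 87.6
```

Run:
```python
from h import *
go(TP(.07+.12,.022+.06),RT(180),'hi'); go(TP(.07+.06,.022+.012),RT(180),'mid')
im=imaging.grab_frame('scene'); a=cv2.resize(im[150:300,290:430],None,fx=4,fy=4,interpolation=cv2.INTER_CUBIC)
cv2.imwrite('pics/flip.png',a)
for c in('scene',):
    for q in('eye_1','tray_orange','tray_blue','lug_grip'):
        for d in spotter.spot_point(c,q): P=w(c,d['position']);print(q,round(d['score'],2),P.round(4),px(c,P).round())
# where they should be
s=arm.observe();Rt=q2R(s['eef_rot']);G=s['tool_pos']-Rt.apply([0,0,.019]);u=-Rt.apply([0,0,1]);y=Rt.apply([0,1,0])
C=G-.07*u; print('lug',G.round(4),'blue org',(C+(-.022)*y).round(4),'orange org',(C+.022*y).round(4),'eyes near orange mean',(C+.006*y).round(4),'near blue',(C-.006*y).round(4))
```

```text
hi t 9.75 xyz [-0.01  0.14  0.01] rot [-0.   0.1  0.3] pos [0.6159 0.224  0.252 ] q [-1.345  0.196  1.321  1.894 -0.853  1.003 -1.74 ] F [-0.1 -0.4 -2.6] grip 0.271 87.6
mid t 9.75 xyz [-0.03  4.94  6.01] rot [-0.   0.1  0.3] pos [0.6159 0.224  0.252 ] q [-1.345  0.196  1.321  1.894 -0.853  1.003 -1.74 ] F [-0.1 -0.4 -2.6] grip 0.271 87.6
tray_orange 0.57 [0.6163 0.2351 0.1974] [362. 225.]
tray_blue 0.94 [0.2795 0.3858 0.0012] [383. 150.]
tray_blue 0.81 [0.388  0.1887 0.    ] [314. 189.]
tray_blue 0.58 [0.6369 0.2607 0.2213] [380. 227.]
lug_grip 0.83 [0.3806 0.123  0.0247] [288. 183.]
lug_grip 0.75 [0.2939 0.4512 0.0203] [410. 147.]
lug_grip 0.73 [0.6092 0.2131 0.262 ] [355. 204.]
lug [0.6108 0.2148 0.2681] blue org [0.6397 0.2654 0.2234] orange org [0.6219 0.234  0.1981] eyes near orange mean [0.6284 0.2454 0.2073] near blue [0.6332 0.254  0.2142]
```

View pics/flip.png

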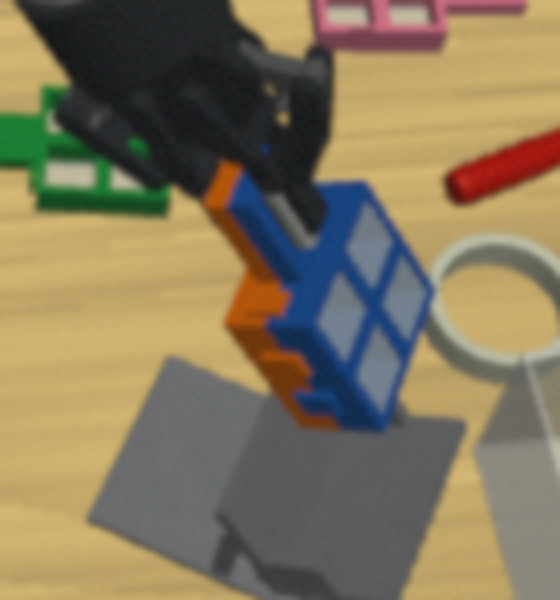

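The picture shows the pair turned over and still closed, blue on top at px (385,245) and orange beneath at px (352,235). Next I'll lower it.

Emit:
drive_tool([
  {"claw": 1.5, "x": 0, "y": 1, "z": 0.5, "rx": 0, "ry": 0, "rz": 0.3},
  {"claw": 1.5, "x": 0, "y": 2, "z": 1.2, "rx": 0, "ry": 0, "rz": 0.3},
  {"claw": 1.5, "x": 0, "y": 3, "z": 2, "rx": 0, "ry": 0, "rz": 0.3},
  {"claw": 1.5, "x": 0, "y": 4, "z": 3, "rx": 0, "ry": 0, "rz": 0.3},
  {"claw": 1.5, "x": 0, "y": 4.5, "z": 4, "rx": 0, "ry": 0, "rz": 0.3},
  {"claw": 1.5, "x": 0, "y": 4.9, "z": 5, "rx": 0, "ry": 0, "rz": 0.3},
  {"claw": 1.5, "x": 0, "y": 4.9, "z": 6, "rx": 0, "ry": 0, "rz": 0.3},
  {"claw": 1.5, "x": 0, "y": 4.9, "z": 6, "rx": 0, "ry": 0, "rz": 0.3},
], newtons=90)

```text
time_s: 10.8
tool_pos: [0.613, 0.2199, 0.1737]
eef_rot: [-0.291, 0.922, -0.246, 0.077]
wrist_force: [-0.5, 1.2, -2.3]
grip_width: 0.271
finger_force: 87.7
```

```bash
python3 -c "
from h import *
go(TP(.07+.06,.022+.012),RT(180),'mid'); go(TP(.073,.028),RT(180),'near')"
```

```text
mid t 10.8 xyz [ 0.04  0.03 -0.11] rot [0.  0.1 0. ] pos [0.613  0.2199 0.1737] q [-1.178  0.307  1.182  1.986 -1.043  0.951 -1.545] F [-0.5  1.2 -2.3] grip 0.271 87.7
near t 10.8 xyz [0.06 0.63 5.59] rot [0.  0.1 0. ] pos [0.613  0.2199 0.1737] q [-1.178  0.307  1.182  1.986 -1.043  0.951 -1.545] F [-0.5  1.2 -2.3] grip 0.271 87.7
```

Emit:
drive_tool([
  {"claw": 1.5, "x": 0, "y": 0.1, "z": 0.7, "rx": 0, "ry": 0, "rz": 0},
  {"claw": 1.5, "x": 0, "y": 0.2, "z": 1.5, "rx": 0, "ry": 0, "rz": 0},
  {"claw": 1.5, "x": 0, "y": 0.3, "z": 2.5, "rx": 0, "ry": 0, "rz": 0},
  {"claw": 1.5, "x": 0, "y": 0.4, "z": 3.5, "rx": 0, "ry": 0, "rz": 0},
  {"claw": 1.5, "x": 0, "y": 0.5, "z": 4.4, "rx": 0, "ry": 0, "rz": 0},
  {"claw": 1.5, "x": 0, "y": 0.6, "z": 5.1, "rx": 0, "ry": 0, "rz": 0},
  {"claw": 1.5, "x": 0, "y": 0.6, "z": 5.5, "rx": 0, "ry": 0, "rz": 0},
  {"claw": 1.5, "x": 0, "y": 0.6, "z": 5.5, "rx": 0, "ry": 0, "rz": 0},
], newtons=90)

```text
time_s: 11.6
tool_pos: [0.6268, 0.2427, 0.1263]
eef_rot: [-0.291, 0.921, -0.246, 0.077]
wrist_force: [-0.3, -0.4, -1.6]
grip_width: 0.271
finger_force: 87.8
```

```bash
python3 -c "
from h import *
go(TP(.07,.023),RT(180),'home')"
```

```text
home t 11.6 xyz [-0.01  0.6   0.47] rot [-0.   0.1  0. ] pos [0.6268 0.2427 0.1263] q [-1.091  0.418  1.07   1.99  -1.191  0.922 -1.452] F [-0.3 -0.4 -1.6] grip 0.271 87.8
```

Now onto the plate first, then gently down to the ledge.

Emit:
drive_tool([
  {"claw": 1.5, "x": 0, "y": 0.15, "z": 0, "rx": 0, "ry": 0, "rz": 0},
  {"claw": 1.5, "x": 0, "y": 0.3, "z": 0, "rx": 0, "ry": 0, "rz": 0},
  {"claw": 1.5, "x": 0, "y": 0.45, "z": 0.1, "rx": 0, "ry": 0, "rz": 0},
  {"claw": 1.5, "x": 0, "y": 0.5, "z": 0.2, "rx": 0, "ry": 0, "rz": 0},
  {"claw": 1.5, "x": 0, "y": 0.55, "z": 0.25, "rx": 0, "ry": 0, "rz": 0},
  {"claw": 1.5, "x": 0, "y": 0.55, "z": 0.3, "rx": 0, "ry": 0, "rz": 0},
  {"claw": 1.5, "x": 0, "y": 0.55, "z": 0.35, "rx": 0, "ry": 0, "rz": 0},
  {"claw": 1.5, "x": 0, "y": 0.55, "z": 0.35, "rx": 0, "ry": 0, "rz": 0},
], newtons=90)

```text
time_s: 12.4
tool_pos: [0.6256, 0.24, 0.1216]
eef_rot: [-0.292, 0.921, -0.246, 0.077]
wrist_force: [-8.3, -4.5, 7.8]
grip_width: 0.271
finger_force: 89.6
```

```bash
python3 -c "
from h import *
go(TP(.07,.023),RT(180),'home')
s=arm.observe();f=s['wrist_force'];print('up',f@UP,'out',f@OUT,'side',f@SI)"
```

```text
home t 12.4 xyz [-0.05  0.08  0.25] rot [-0.1  0.1 -0. ] pos [0.6256 0.24   0.1216] q [-1.082  0.422  1.064  1.998 -1.203  0.921 -1.434] F [-8.3 -4.5  7.8] grip 0.271 89.6
up 10.944994250436933 out -2.105983681605224 side -4.969670735203751
```

Run:
```python
from h import *
out=[]
for c,o in(("scene",(300,210)),("top",(150,100))):
    im=imaging.grab_frame(c); o=np.array(o); k=4
    cr=cv2.resize(im[o[1]:o[1]+110,o[0]:o[0]+100],None,fx=k,fy=k,interpolation=cv2.INTER_CUBIC)
    cr=cv2.convertScaleAbs(cr,alpha=1.5 if c=="top" else 1.2)
    up,si,ou=frame(S,p_[3])
    P=[((px(c,S+a*.041*up+b*.041*si+.044*ou)-o+.5)*k).astype(int) for a,b in((1,1),(1,-1),(-1,-1),(-1,1))]
    cv2.polylines(cr,[np.array(P)],True,(255,255,255),1); out.append(cr)
cv2.imwrite("pics/seat.png",np.hstack(out))
```

```text
(no output)
```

View pics/seat.png

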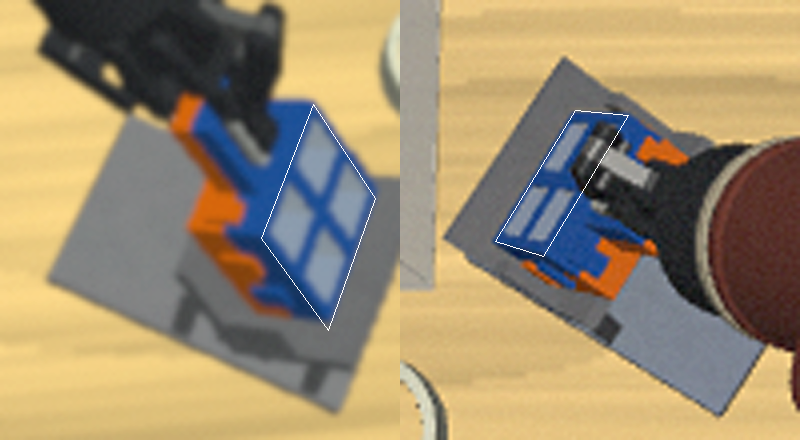

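The pair is laterally in place but turned about 2.5° in the slope plane. One lower corner touches the ledge, while the other (scene px ~(382,290)) is about 4 mm short. I'll correct the turn and then seat it.

Emit:
drive_tool([
  {"claw": 1.5, "x": 0, "y": 0, "z": -0.2, "rx": 0, "ry": 0, "rz": 0},
  {"claw": 1.5, "x": 0.1, "y": 0, "z": -0.2, "rx": 0, "ry": -1.2, "rz": 0},
  {"claw": 1.5, "x": 0.2, "y": 0, "z": -0.2, "rx": 0, "ry": -2.5, "rz": 0},
  {"claw": 1.5, "x": 0.2, "y": 0, "z": -0.1, "rx": 0, "ry": -2.5, "rz": 0},
  {"claw": 1.5, "x": 0.2, "y": 0, "z": 0, "rx": 0, "ry": -2.5, "rz": 0},
  {"claw": 1.5, "x": 0.2, "y": 0, "z": 0.05, "rx": 0, "ry": -2.5, "rz": 0},
  {"claw": 1.5, "x": 0.2, "y": 0, "z": 0.1, "rx": 0, "ry": -2.5, "rz": 0},
  {"claw": 1.5, "x": 0.2, "y": 0, "z": 0.1, "rx": 0, "ry": -2.5, "rz": 0},
], newtons=90)

```text
time_s: 13.3
tool_pos: [0.6276, 0.2382, 0.1228]
eef_rot: [-0.298, 0.922, -0.24, 0.057]
wrist_force: [-25.4, -16.0, 33.1]
grip_width: 0.27
finger_force: 93.2
```

```bash
python3 -c "
from h import *
go(TP(.07,.023),RT(180),'home')
s=arm.observe();f=s['wrist_force'];print('up',f@UP,'out',f@OUT,'side',f@SI, s['ft_torque'])"
```

```text
home t 13.3 xyz [-0.29  0.11  0.4 ] rot [-0.3  2.6 -0.1] pos [0.6276 0.2382 0.1228] q [-1.026  0.451  1.043  1.963 -1.208  0.995 -1.425] F [-25.4 -16.   33.1] grip 0.27 93.2
up 42.37869489608261 out -2.763760354154636 side -14.014940661716516 [0.08074673 3.27247252 1.94947169]
```

Emit:
drive_tool([
  {"claw": 1.5, "x": 0, "y": 0, "z": -0.3, "rx": 0, "ry": 0, "rz": 0},
  {"claw": 1.5, "x": 0, "y": -0.1, "z": -0.6, "rx": 0, "ry": 0.5, "rz": 0},
  {"claw": 1.5, "x": -0.1, "y": -0.2, "z": -0.9, "rx": 0, "ry": 1.2, "rz": 0},
  {"claw": 1.5, "x": -0.2, "y": -0.2, "z": -0.9, "rx": 0, "ry": 2, "rz": 0},
  {"claw": 1.5, "x": -0.25, "y": -0.2, "z": -0.9, "rx": 0, "ry": 2.6, "rz": 0},
  {"claw": 1.5, "x": -0.25, "y": -0.2, "z": -0.9, "rx": 0, "ry": 2.6, "rz": 0},
  {"claw": 1.5, "x": -0.25, "y": -0.2, "z": -0.9, "rx": 0, "ry": 2.6, "rz": 0},
  {"claw": 1.5, "x": -0.25, "y": -0.2, "z": -0.9, "rx": 0, "ry": 2.6, "rz": 0},
], newtons=90)

```text
time_s: 14.1
tool_pos: [0.6241, 0.238, 0.1286]
eef_rot: [-0.291, 0.921, -0.246, 0.078]
wrist_force: [0.2, 0.1, -2.5]
grip_width: 0.27
finger_force: 87.7
```

Run:
```python
from h import *
go(TP(.07,.023),RT(180),'home')
s=arm.observe();Rt=q2R(s['eef_rot']);u=-Rt.apply([0,0,1]);y=Rt.apply([0,1,0]);x=Rt.apply([1,0,0])
C=s['tool_pos']-.051*u-.022*y
f=s['wrist_force'];print(f@UP,f@OUT,f@SI,s['ft_torque'])
out=[]
for c,o in(("scene",(340,225)),("top",(165,115))):
    im=imaging.grab_frame(c); o=np.array(o); k=6
    cr=cv2.resize(im[o[1]:o[1]+75,o[0]:o[0]+65],None,fx=k,fy=k,interpolation=cv2.INTER_CUBIC)
    cr=cv2.convertScaleAbs(cr,alpha=1.6 if c=="top" else 1.2)
    F=lambda a,b:((px(c,C+a*u+b*x)-o+.5)*k).astype(int)
    P=[F(a*.041,b*.041) for a,b in((1,1),(1,-1),(-1,-1),(-1,1))]
    print(c,[p.tolist() for p in P])
    cv2.polylines(cr,[np.array(P)],True,(255,255,255),1); out.append(cr)
cv2.imwrite("pics/retr.png",np.hstack(out))
```

```text
home t 14.1 xyz [-0.01  0.28  0.98] rot [-0.1 -0.   0. ] pos [0.6241 0.238  0.1286] q [-1.096  0.406  1.08   1.998 -1.182  0.921 -1.45 ] F [ 0.2  0.1 -2.5] grip 0.27 87.7
-2.1178401447858706 -1.2707741543451612 0.1362785020502807 [-0.85684081  0.46218214 -0.01319028]
scene [[149, 251], [227, 49], [322, 192], [252, 391]]
top [[254, 77], [125, 291], [52, 268], [172, 69]]
```

View pics/retr.png

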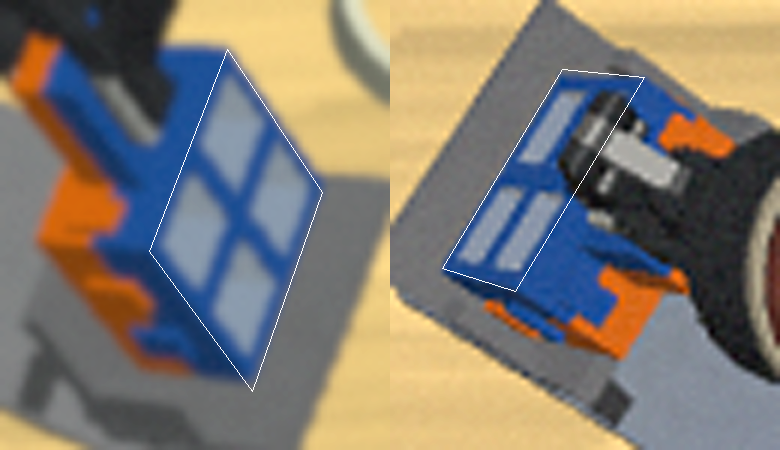

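Run:
```python
from h import *
def bp(c,p,z):
    m=imaging.camera_model(c);Rm=cv2.Rodrigues(np.array(m["rvec"],float))[0];t=np.array(m["tvec"]).ravel()
    d=Rm.T@np.linalg.inv(m["K"])@np.r_[p,1];o=-Rm.T@t
    return o+d*(z-o[2])/d[2]
h=np.array([np.cos(p_[3]),np.sin(p_[3]),0])
for z in(0,.006):
  for c,o,pts in(("top",(150,100),[(45,238),(320,415),(160,57),(400,222)]),("scene",(300,210),[(47,280),(340,412),(128,115)])):
    for p in pts:
        P=bp(c,np.array(p)/4+o-.4,z);d=P-S;print(z,c,p,"side",round(d@SI*1000,1),"fwd",round(d@h*1000,1))
```

```text
0 top (45, 238) side -49.1 fwd 103.6
0 top (320, 415) side -59.4 fwd -81.5
0 top (160, 57) side 72.6 fwd 101.3
0 top (400, 222) side 56.9 fwd -65.3
0 scene (47, 280) side 50.5 fwd -88.2
0 scene (340, 412) side 56.4 fwd 81.4
0 scene (128, 115) side -65.6 fwd -84.7
0.006 top (45, 238) side -49.5 fwd 101.5
0.006 top (320, 415) side -59.7 fwd -82.6
0.006 top (160, 57) side 71.5 fwd 99.2
0.006 top (400, 222) side 55.9 fwd -66.5
0.006 scene (47, 280) side 53.1 fwd -87.5
0.006 scene (340, 412) side 59.0 fwd 81.1
0.006 scene (128, 115) side -62.2 fwd -84.0
```

```bash
cat >> h.py <<'E'
def ray(c,p,P0,n):
    m=imaging.camera_model(c);Rm=cv2.Rodrigues(np.array(m["rvec"],float))[0];t=np.array(m["tvec"]).ravel()
    d=Rm.T@np.linalg.inv(np.array(m["K"]))@np.r_[p,1];o=-Rm.T@t
    return o+d*((P0-o)@n)/(d@n)
def edge(im,c,A,B,n,a=.12,b=.88,w=5):
    """refine edge A-B (world) lying in plane normal n; returns refined world end points"""
    pa,pb=px(c,A),px(c,B); t=(pb-pa)/np.linalg.norm(pb-pa); nn=np.array([-t[1],t[0]])
    f=cv2.GaussianBlur(im,(0,0),.7).astype(np.float32); k=np.arange(-w,w+.01,.25); pts=[]
    for q in np.linspace(a,b,40):
        X=pa+(pb-pa)*q+k[:,None]*nn
        v=cv2.remap(f,X[:,0].astype(np.float32)[None],X[:,1].astype(np.float32)[None],1)[0]
        g=np.linalg.norm(v[4:]-v[:-4],axis=1); i=g.argmax(); pts.append(X[i+2])
    pts=np.array(pts); l=cv2.fitLine(pts.astype(np.float32),cv2.DIST_HUBER,0,.01,.01).ravel()
    r=np.abs((pts-l[2:])@np.array([-l[1],l[0]]))
    pr=lambda p:l[2:]+l[:2]*((p-l[2:])@l[:2])
    return ray(c,pr(pa),A,n),ray(c,pr(pb),A,n),np.median(r)
E
python3 - <<'E'
from h import *
h=np.array([np.cos(p_[3]),np.sin(p_[3]),0]);Z=np.array([0,0,1.])
y0=p_[3]
def st(f,s,z=.004): return np.array([S[0],S[1],z])+f*h+s*SI
for c in("top","scene"):
    im=cv2.imread(f"pics/{c}0.png")
    for nm,A,B in(("-si",st(-.08,-.058),st(.1,-.05)),("+si",st(-.08,.055),st(.09,.06)),("low",st(.1,-.05),st(.1,.06)),("back",st(-.085,-.06),st(-.085,.055))):
        a,b,r=edge(im,c,A,B,Z); d=b-a; ang=np.degrees(np.arctan2(d[1],d[0]))-np.degrees(y0)
        if nm in("low","back"): ang+=90
        m=(a+b)/2-S
        print(c,nm,"dyaw",round((ang+90)%180-90,2),"side",(m@SI*1000).round(1),"fwd",(m@h*1000).round(1),"res",round(r,2))
# initial tray (orange face) edges
def face(im,c,C,u,x,n,tag):
    F=lambda a,b:C+a*.041*u+b*.041*x
    for nm,A,B in(("lower",F(-1,-1),F(-1,1)),("-si",F(-1,-1),F(1,-1)),("+si",F(-1,1),F(1,1)),("upper",F(1,-1),F(1,1))):
        a,b,r=edge(im,c,A,B,n,w=3.5); d=b-a; e=B-A
        ang=np.degrees(np.arctan2(np.cross(e,d)@n,e@d)); m=(a+b)/2-C
        print(tag,c,nm,"rot about out",round(ang,2),"up",(m@u*1000).round(1),"side",(m@x*1000).round(1),"res",round(r,2))
for c in("top","scene"): face(cv2.imread(f"pics/{c}0.png"),c,S+.044*OUT,UP,SI,OUT,"init")
s=arm.observe();Rt=q2R(s['eef_rot']);u=-Rt.apply([0,0,1]);y=Rt.apply([0,1,0]);x=Rt.apply([1,0,0])
C=s['tool_pos']-.051*u-.022*y
for c in("top","scene"): face(imaging.grab_frame(c),c,C,u,x,-y,"now")
E
```

```text
top -si dyaw -2.44 side -57.4 fwd 10.1 res 0.08
top +si dyaw -2.85 side 59.7 fwd 5.0 res 0.62
top low dyaw -1.92 side 5.1 fwd 101.9 res 0.11
top back dyaw -2.49 side -2.6 fwd -86.3 res 0.12
scene -si dyaw -3.93 side -50.5 fwd 9.7 res 2.62
scene +si dyaw -2.25 side 57.6 fwd 5.0 res 0.19
scene low dyaw 8.55 side 5.0 fwd 99.8 res 2.73
scene back dyaw -1.9 side -2.7 fwd -87.1 res 0.14
init top lower rot about out -6.86 up -45.6 side 0.4 res 0.14
init top -si rot about out -4.81 up -0.1 side -41.5 res 0.3
init top +si rot about out -1.2 up -1.9 side 42.6 res 0.17
init top upper rot about out -8.4 up 32.2 side 0.9 res 0.13
init scene lower rot about out -4.14 up -41.6 side -0.3 res 0.16
init scene -si rot about out 5.01 up -2.5 side -44.8 res 0.53
init scene +si rot about out -2.59 up -2.6 side 37.5 res 0.2
init scene upper rot about out -3.62 up 36.1 side -2.2 res 0.2
now top lower rot about out -2.51 up -30.3 side -1.3 res 0.12
now top -si rot about out -2.51 up 1.3 side -45.7 res 0.31
now top +si rot about out 2.38 up 2.8 side 39.2 res 0.08
now top upper rot about out -19.47 up 40.2 side -0.4 res 0.6
now scene lower rot about out 0.15 up -32.7 side 3.8 res 0.25
now scene -si rot about out 2.72 up -1.6 side -43.4 res 0.12
now scene +si rot about out 0.97 up -4.0 side 35.3 res 0.26
now scene upper rot about out 0.56 up 36.7 side -2.0 res 0.21
```

```bash
cat >> h.py <<'E'
YN=np.radians(57.85); UP,SI,OUT=frame(S,YN)
RH=R.from_rotvec(-np.radians(1.26)*OUT)*RT(180)
E
python3 - <<'E'
from h import *
go(TP(.08,.027,0,-.002),RH,'reorient'); go(TP(.07,.0228,0,-.002),RH,'home')
E
```

```text
reorient t 14.3 xyz [-0.29 -0.14 -0.01] rot [-0.1  2.5  1.8] pos [0.6242 0.2377 0.1286] q [-1.096  0.406  1.08   1.998 -1.182  0.921 -1.45 ] F [-0.2 -0.1 -2.3] grip 0.272 87.7
home t 14.3 xyz [-0.28  0.28  0.99] rot [-0.1  2.5  1.8] pos [0.6242 0.2377 0.1286] q [-1.096  0.406  1.08   1.998 -1.182  0.921 -1.45 ] F [-0.2 -0.1 -2.3] grip 0.272 87.7
```

Line fits on the stand's base edges agree that its true yaw is about 2.2° lower. The turn-over then mirrors that error, so the correction goes the other way from my last one. I'll apply it and seat again.

Emit:
drive_tool([
  {"claw": 1.5, "x": -0.1, "y": -0.15, "z": 0, "rx": 0, "ry": 1.2, "rz": 0.9},
  {"claw": 1.5, "x": -0.3, "y": -0.15, "z": 0, "rx": 0, "ry": 2.5, "rz": 1.8},
  {"claw": 1.5, "x": -0.3, "y": 0, "z": 0.1, "rx": 0, "ry": 2.5, "rz": 1.8},
  {"claw": 1.5, "x": -0.3, "y": 0.1, "z": 0.3, "rx": 0, "ry": 2.5, "rz": 1.8},
  {"claw": 1.5, "x": -0.3, "y": 0.2, "z": 0.5, "rx": 0, "ry": 2.5, "rz": 1.8},
  {"claw": 1.5, "x": -0.3, "y": 0.2, "z": 0.7, "rx": 0, "ry": 2.5, "rz": 1.8},
  {"claw": 1.5, "x": -0.3, "y": 0.2, "z": 0.8, "rx": 0, "ry": 2.5, "rz": 1.8},
  {"claw": 1.5, "x": -0.3, "y": 0.2, "z": 0.8, "rx": 0, "ry": 2.5, "rz": 1.8},
], newtons=90)

```text
time_s: 15.1
tool_pos: [0.6232, 0.2419, 0.1209]
eef_rot: [-0.287, 0.915, -0.267, 0.094]
wrist_force: [1.1, 1.4, -2.7]
grip_width: 0.269
finger_force: 87.7
```

```bash
python3 -c "
from h import *
go(TP(.07,.0228,0,-.002),RH,'home')
s=arm.observe();f=s['wrist_force'];print('up',f@UP,'out',f@OUT,'side',f@SI, s['ft_torque'])"
```

```text
home t 15.1 xyz [0.01 0.09 0.18] rot [-0.1 -0.   0. ] pos [0.6232 0.2419 0.1209] q [-1.146  0.393  1.092  2.034 -1.2    0.844 -1.478] F [ 1.1  1.4 -2.7] grip 0.269 87.7
up -3.177961707013506 out -0.13380096327585417 side 0.1731792430440715 [-0.58632151  0.28848552 -0.05132298]
```

Emit:
drive_tool([
  {"claw": 1.5, "x": 0, "y": 0.03, "z": 0.05, "rx": 0, "ry": 0, "rz": 0},
  {"claw": 1.5, "x": 0, "y": 0.06, "z": 0.1, "rx": 0, "ry": 0, "rz": 0},
  {"claw": 1.5, "x": 0, "y": 0.08, "z": 0.14, "rx": 0, "ry": 0, "rz": 0},
  {"claw": 1.5, "x": 0, "y": 0.08, "z": 0.17, "rx": 0, "ry": 0, "rz": 0},
  {"claw": 1.5, "x": 0, "y": 0.08, "z": 0.2, "rx": 0, "ry": 0, "rz": 0},
  {"claw": 1.5, "x": 0, "y": 0.08, "z": 0.22, "rx": 0, "ry": 0, "rz": 0},
  {"claw": 1.5, "x": 0, "y": 0.08, "z": 0.22, "rx": 0, "ry": 0, "rz": 0},
  {"claw": 1.5, "x": 0, "y": 0.08, "z": 0.22, "rx": 0, "ry": 0, "rz": 0},
], newtons=90)

```text
time_s: 15.9
tool_pos: [0.6236, 0.2423, 0.12]
eef_rot: [-0.288, 0.915, -0.267, 0.094]
wrist_force: [-9.5, -4.3, 14.2]
grip_width: 0.27
finger_force: 90.1
```

```bash
python3 -c "
from h import *
go(TP(.07,.0228,0,-.002),RH,'home')
s=arm.observe();f=s['wrist_force'];print('up',f@UP,'out',f@OUT,'side',f@SI, s['ft_torque'])"
```

```text
home t 15.9 xyz [0.   0.09 0.08] rot [-0.2  0.  -0. ] pos [0.6236 0.2423 0.12  ] q [-1.142  0.395  1.089  2.034 -1.206  0.845 -1.472] F [-9.5 -4.3 14.2] grip 0.27 90.1
up 16.629765129496867 out 1.0926598150945956 side -5.730706714060733 [-0.01382456  1.00973912  0.65739356]
```

Emit:
drive_tool([
  {"claw": 1.5, "x": 0, "y": 0.08, "z": -0.05, "rx": 0, "ry": 0, "rz": 0},
  {"claw": 1.8, "x": 0, "y": 0.08, "z": -0.05, "rx": 0, "ry": 0, "rz": 0},
  {"claw": 2.2, "x": 0, "y": 0.08, "z": -0.05, "rx": 0, "ry": 0, "rz": 0},
  {"claw": 2.4, "x": 0, "y": 0.08, "z": -0.05, "rx": 0, "ry": 0, "rz": 0},
  {"claw": 2.6, "x": 0, "y": 0.08, "z": -0.05, "rx": 0, "ry": 0, "rz": 0},
  {"claw": 2.8, "x": 0, "y": 0.08, "z": -0.05, "rx": 0, "ry": 0, "rz": 0},
  {"claw": 3.2, "x": 0, "y": 0.08, "z": -0.05, "rx": 0, "ry": 0, "rz": 0},
  {"claw": 3.6, "x": 0, "y": 0.08, "z": -0.05, "rx": 0, "ry": 0, "rz": 0},
], newtons=20)

```text
time_s: 16.7
tool_pos: [0.6227, 0.2415, 0.1184]
eef_rot: [-0.287, 0.915, -0.267, 0.094]
wrist_force: [0.4, -0.0, -0.7]
grip_width: 0.422
finger_force: 0.0
```

Run:
```python
from h import *
go(TP(.07,.0228,0,-.002),RH,'home'); go(TP(.2,.0228,0,-.002),RH,'retreat')
out=[]
for c,o in(("scene",(330,215)),("top",(160,110))):
    im=imaging.grab_frame(c); o=np.array(o); k=5
    cr=cv2.resize(im[o[1]:o[1]+100,o[0]:o[0]+78],None,fx=k,fy=k,interpolation=cv2.INTER_CUBIC)
    cr=cv2.convertScaleAbs(cr,alpha=1.6 if c=="top" else 1.2)
    P=[((px(c,S+a*.041*UP+b*.041*SI+.044*OUT)-o+.5)*k).astype(int) for a,b in((1,1),(1,-1),(-1,-1),(-1,1))]
    cv2.polylines(cr,[np.array(P)],True,(255,255,255),1); out.append(cr)
cv2.imwrite("pics/rel.png",np.hstack(out))
```

```text
home t 16.7 xyz [ 0.04 -0.1   0.01] rot [-0.1 -0.  -0. ] pos [0.6227 0.2415 0.1184] q [-1.142  0.395  1.088  2.036 -1.206  0.843 -1.471] F [ 0.4 -0.  -0.7] grip 0.422 0.0
retreat t 16.7 xyz [  0.32  -0.11 -12.98] rot [-0.1 -0.  -0. ] pos [0.6227 0.2415 0.1184] q [-1.142  0.395  1.088  2.036 -1.206  0.843 -1.471] F [ 0.4 -0.  -0.7] grip 0.422 0.0
```

View pics/rel.png

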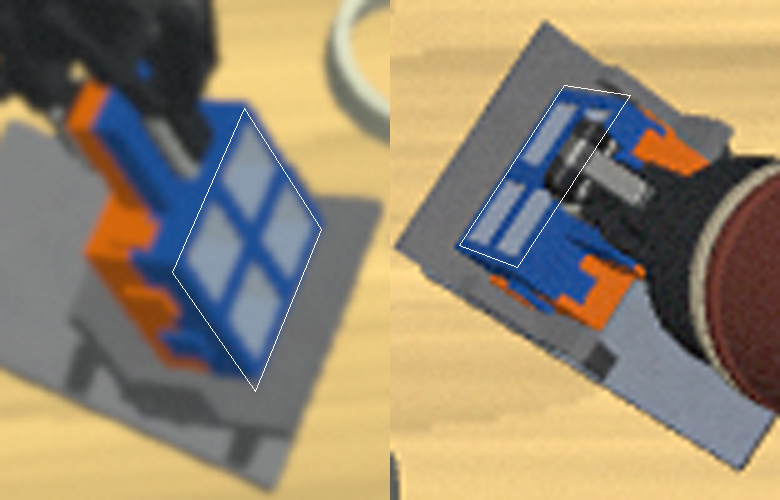

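The pair is released and seated with blue on top. Its edges run parallel to the model at scene px ~(378,270) and top px ~(270,148). Now I'll back off up-slope.

Emit:
drive_tool([
  {"claw": 4.5, "x": 0, "y": 0, "z": 0, "rx": 0, "ry": 0, "rz": 0},
  {"claw": 5.5, "x": 0, "y": 0, "z": 0, "rx": 0, "ry": 0, "rz": 0},
  {"claw": 5.5, "x": 0, "y": 0, "z": -1, "rx": 0, "ry": 0, "rz": 0},
  {"claw": 5.5, "x": 0, "y": 0, "z": -3, "rx": 0, "ry": 0, "rz": 0},
  {"claw": 5.5, "x": 0, "y": 0, "z": -6, "rx": 0, "ry": 0, "rz": 0},
  {"claw": 5.5, "x": 0, "y": 0, "z": -9, "rx": 0, "ry": 0, "rz": 0},
  {"claw": 5.5, "x": 0, "y": 0, "z": -12, "rx": 0, "ry": 0, "rz": 0},
  {"claw": 5.5, "x": 0, "y": 0, "z": -13, "rx": 0, "ry": 0, "rz": 0},
], newtons=20)

```text
time_s: 17.6
tool_pos: [0.5807, 0.1785, 0.2252]
eef_rot: [-0.287, 0.915, -0.268, 0.094]
wrist_force: [-1.9, 0.5, -1.7]
grip_width: 0.648
finger_force: 0.0
```

Run:
```python
from h import *
go(TP(.2,.0228,0,-.002),RH)
D={}
for r in range(3):
  for c in("scene","top"):
    imaging.grab_frame(c)
    for q in("tray_orange","tray_blue","lug_grip","eye_1"):
        for d in spotter.spot_point(c,q):
            P=w(c,d["position"])-S
            if np.linalg.norm(P)<.13: D.setdefault(q,[]).append(np.array([P@UP,P@SI,P@OUT])*1000);
for q,v in D.items(): print(q,len(v),"up,side,out mm",np.median(v,0).round(1))
def face(im,c,C,u,x,n):
    F=lambda a,b:C+a*.041*u+b*.041*x
    for nm,A,B in(("lower",F(-1,-1),F(-1,1)),("-si",F(-1,-1),F(1,-1)),("+si",F(-1,1),F(1,1)),("upper",F(1,-1),F(1,1))):
        a,b,r=edge(im,c,A,B,n,w=3.5); d=b-a; e=B-A
        print(c,nm,"rot",round(np.degrees(np.arctan2(np.cross(e,d)@n,e@d)),2),"up,side",(((a+b)/2-C)@np.c_[u,x]*1000).round(1),round(r,2))
for c in("top","scene"):
    im=imaging.grab_frame(c)
    face(cv2.imread(f"pics/{c}0.png"),c+" init",S+.044*OUT,UP,SI,OUT) if 0 else None
    print("init");face(cv2.imread(f"pics/{c}0.png"),c,S+.044*OUT,UP,SI,OUT)
    print("final");face(im,c,S+.044*OUT,UP,SI,OUT)
    if c=="scene": sc=im[150:340,130:450]; cv2.imwrite("pics/final.png",cv2.resize(sc,None,fx=2.5,fy=2.5,interpolation=cv2.INTER_CUBIC))
```

```text
t 17.6 xyz [ 0.24 -0.17  0.1 ] rot [-0.1 -0.1 -0.1] pos [0.5807 0.1785 0.2252] q [-1.426 -0.156  1.264  2.038 -0.428  0.769 -2.021] F [-1.9  0.5 -1.7] grip 0.648 0.0
tray_orange 7 up,side,out mm [ 0.  -4.2  0.1]
tray_blue 6 up,side,out mm [ 0.9 -2.7 42.7]
lug_grip 8 up,side,out mm [67.4 -1.2 19.2]
eye_1 1 up,side,out mm [-1.1 -4.6 38.6]
init
top lower rot 1.59 up,side [-45.    0.4] 0.16
top -si rot -2.87 up,side [  0.2 -42.8] 0.33
top +si rot 0.01 up,side [-1.4 42.2] 0.24
top upper rot -1.51 up,side [32.   0.9] 0.14
final
top lower rot 1.16 up,side [-33.8  -0.7] 0.2
top -si rot -12.01 up,side [ -2.1 -42.4] 0.86
top +si rot -0.82 up,side [ 2.4 38.9] 0.22
top upper rot -1.77 up,side [32.   0.9] 0.14
init
scene lower rot 0.02 up,side [-41.7  -0.3] 0.2
scene -si rot 1.37 up,side [ -1.7 -43.5] 0.33
scene +si rot -1.65 up,side [-3.9 35.5] 0.31
scene upper rot 0.34 up,side [36.1 -2.2] 0.22
final
scene lower rot -1.78 up,side [-34.2   2.9] 0.37
scene -si rot 2.59 up,side [ -3.2 -45.9] 0.23
scene +si rot 1.7 up,side [-4.7 33.8] 0.27
scene upper rot -0.36 up,side [36.1 -2.2] 0.24
```

View pics/final.png

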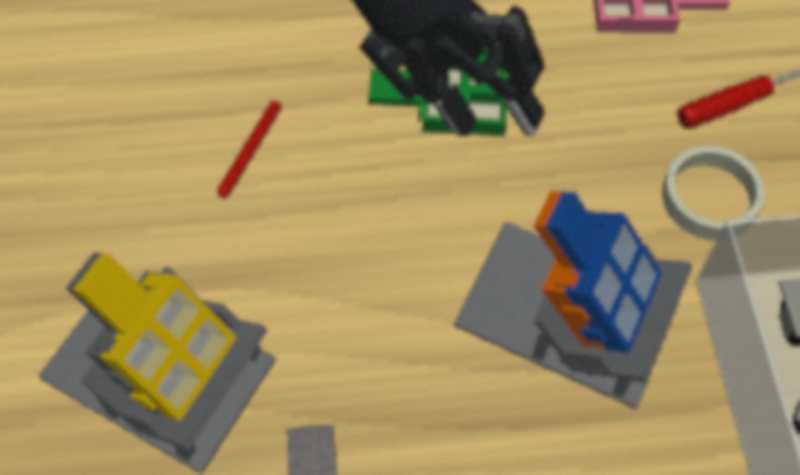

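The final picture shows the blue-on-top pair home on its stand at crop (600,290) and the yellow pair undisturbed at (160,340). The gripper is clear of both. The networks put the orange tray at the seat (0 mm up-slope, 0 mm out) and the blue one 43 mm out, so the pair is closed and seated.

```bash
python3 -c "
from h import *
print(sign_off())"
```

```text
the job is handed in; nothing more can be done
None
```

I turned the pair over and set it back on its stand, closed, with orange underneath and blue on top, and handed the job in at about 18 s of the 45 s. The yellow and grey pair was left where it was. I did not see the eyes in the orange tray directly; I'm assuming they dropped when the pair turned over and stayed closed.

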